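Bolt the hooded stock bin and draw out a long handle

ROBOT

A 7-joint arm with a two-finger parallel gripper is mounted at the origin on the work surface. World frame = base frame: x ahead of the robot, y to its left, z up, the work surface at z = 0. Lengths are in mm, angles in rad, forces in N, time in s.
With the tool pointing down it reaches from about 425 to 950 mm from the base axis. Payload 4.7 kg.
Tool frame: the origin (TCP) lies midway between the tips of the shut fingers; the grasp point (between the pads) lies 19 mm behind it; z points along the fingers, y is the line along which they close (so a half turn about z gives the same grasp; the last joint's range is limited). The gripper opens to 85 mm and grips with 20 to 120 N. Pads are 22 mm wide; open, the fingers measure 114 mm over their backs; the gripper's body (76 mm by 85 mm) begins 54 mm behind the grasp point. The pads swing forward as they close: fully open they stand 13 mm farther back than shut.
Start: joints at [-1.221, 0.469, -0.049, 1.532, 0.024, 1.141, -0.082], TCP at [249.58, 627.183, 231.335] pointing down, gripper open.
Joint ranges: [-2.59, 2.59], [-0.33, 1.99], [-1.39, 1.29], [0.1, 2.45], [-1.04, 4.18], [0.21, 1.99], [-2.66, 2.66]. Speed limits (rad/s): [2.57, 2.57, 3.14, 3.14, 3.14, 3.14, 3.14].

INTERFACE

Orientations are given as a unit quaternion [w, x, y, z].
In Python, from rig import ctrl gives the robot as it stands.
- The arm moves only by the shell command python3 -m inch 'ROWS' [FORCE]. ROWS is JSON, a list of rows, each a list of 7 numbers: the shift along the tool's x, y, z in mm, then the turn, a rotation vector about the tool's x, y, z in rad, then the opening in per cent of the stroke, from 0 (shut) to 100 (fully open). A call has 1 to 5 rows; each row is the pose to reach, as a shift and turn from the pose commanded when the call began, along the tool's axes at that moment; what a row does not reach only later rows make up. A row lasts 1/12 s, in which the tool goes at most 41.7 mm and 7.16 degrees, less where a joint would pass 70% of its speed; a pose out of reach is approached as far as the arm can. A call with a gripper value outside its range is refused whole. The fingers move at their own pace and stop on an object; FORCE is the grip in N (left out, the last holds). Time passes only in rows, so rows that repeat a pose let the fingers close. It gives the time, the measured TCP pose, the force, the opening and the grip force at its end, in the units of the state.
- ctrl.get_state(): the state, without advancing time (a new reading comes with each control period).
- ctrl.read_camera(name): name is "side" or "top" or "wrist"; returns a dict with "color" (420x560x3 uint8, red, green, blue), "mtx" (3x3 intrinsics, pixels), "k1" (the pictures are not rectified: a ray, as slopes to the right and down, at radius r is drawn at 1 + k1 r^2 times it, then the intrinsics apply), "R" (3x3) and "t" (3): a world point X has camera coordinates R X + t. Camera axes: x right, y down, z forward; pixel columns grow to the right and rows downward; lengths in mm; the calibration is good to about 2 mm. A picture is of the moment at which its call begins. There is no depth.
- ctrl.job_done(): hands the job in; it is judged then, once.
Trained networks look in the newest picture that a camera, given by its name, has taken for a name from the list of things; names that differ only in an ending like _2 or _b are one class to them, and where a whole thing is asked for, a point or a joint stands for the part that bears it (a point fixed in the world has none). Each returns a list of dicts, best first, with "p" (0 to 1); they miss things now and then, are a little off and sometimes report something else, mostly with a low value. They report only what shows in the picture. A call takes as long as a camera call.
- ctrl.look_for(camera, target): "extent" ([left, top, right, bottom] in pixels, round what is visible of it).
The state is a dict: "t": time; "q": joint angles; "dq": joint speeds; "tau": joint torques, N m; "eef_pos": TCP position; "eef_rot": TCP orientation; "contact_force": force on the tool from outside, world axes, zero at the start; "moment": the same for the moment, N m; "grip_width": finger opening in mm; "finger_force": force on a finger pad.
Only numpy, scipy, OpenCV 4.12 (cv2) and the standard library are available. Lean on these libraries where they do the work, as an engineer would, in place of code of your own. Each camera call takes 0.05 s, during which the arm holds its last target. There are 200 camera calls.

TASK

Slide the brass bolt on the front of the steel bin fully home into its keeper, so that the bin is locked. Then take the long wooden handle out of the bin: it is longer than the gap between the hood and the low end wall, so raise its free end and draw it out slantwise from under the hood. Finish while holding it still in the gripper, all of it at least 5 cm higher than the top of the hood, with the bolt still home and the other stock left where it is.

Things in the scene. Friction and masses are not known exactly. Their poses are not given: they have to be found in the camera images.
- bin: Fixed bare-steel picking bin, hooded over its +y end, open elsewhere. Origin: centre of its underside, on the bench. Axes: y along its length, front wall (robot side) at -x, z up. Outside 230 (x) by 340 (y) mm, walls 5, floor top at z 6. Side walls and the low end wall (lip, y -170 to -165) are 81 high round the open part. Opening: y -165 to +30, x -110 to 110.
- hood_edge (a point): Middle of the hood's free top edge, in the bin's frame x 0, y +30, z 120. The hood is a flat steel plate, underside z 116, top z 120 (thin rolled edge to z 122), over the bin's full width from y +30 to +170, closed by 119 mm high walls on its three outer sides.
- bolt_knob (a point): Grip point of the bolt's upright round brass knob, on its axis: knob 18 mm across, from 40 to 66 mm above the bench, this point at 53; below it a narrower neck and the 11 mm rod (rod top at 30). In the bin's frame it is at x -155, y -100 + bolt value, in front of the front wall, whose face is 40 mm away.
- keeper (a point): Top of the keeper bracket on the bench, in the bin's frame x -155, y -5, z 35; 26 (x) by 22 (y) mm. The bolt's rod goes into it. The bolt is held by two straps with tops at z 34, at y -155 and -42, on a flange 12 high at x -185 to -115, y -180 to -30.
- bolt (a joint): Bolt travel in m: 0 drawn back, 0.040 fully home against its stop, with the rod's tip through the keeper. Grows as the knob moves along the bin's own +y axis. Friction about 2.5 N, stays where left.
- handle_mid (a point): Centre of the long handle (half-way along and up). Straight light-wood handle 290 mm long, 26 high, 24 wide (32 over the last 65 mm at its near end), 0.13 to 0.27 kg, lying on the bin's floor (centre 19 above the bench), its length about along the bin's y. Axes: y along it towards the hooded end, z up. Its last 105 to 125 mm lie under the hood.
- handle_near (a point): Middle of the thick end face of the handle, the end in the open part of the bin, 145 mm from the centre along the handle's -y.
- handle_far (a point): Middle of the other end face of the handle, the end under the hood, 145 mm from the centre along the handle's +y.
- bundle_white: Other stock, to be left alone (sizes in mm): white paper-wrapped bundle of black handles, 70 x 150 x 48, on the bench to the robot's right. Origin: centre of its underside.
- bundle_brown: Other stock, to be left alone (sizes in mm): card-wrapped bundle of brown handles, 70 x 150 x 48, on the bench to the robot's left. Origin: centre of its underside.
- short_grip: Other stock, to be left alone (sizes in mm): short brown wooden grip, 30 x 90 x 26, lying in the bin under the hood, beside the long handle's end. Origin: centre of its underside.
- tape_roll: Other stock, to be left alone (sizes in mm): cardboard ring, 70 across, 20 high, lying on top of the hood. Origin: centre of its underside.
- carton: Other stock, to be left alone (sizes in mm): cardboard carton 100 x 130 x 70 high, on the bench to the robot's right. Origin: centre of its underside.
- tin: Other stock, to be left alone (sizes in mm): tin can, 70 across, 90 high, standing on the bench to the robot's left. Origin: centre of its underside.
- grip_block: Other stock, to be left alone (sizes in mm): short brown wooden grip, 35 x 140 x 24, lying on the bench to the left of the bolt, near the bin's front corner. Origin: centre of its underside.
- handle: The same long handle; origin at the centre of its underside, same axes as its centre point.

How it is judged:
By the outcome, as a careful person would: the job done as asked, in the order asked, and still so for the second after the job is handed in, while the arm keeps its last pose, push and grip.
It also fails if it takes over 48 s, if anything falls off the work surface, if the arm or the gripper's body presses on something with over 40 N, if the wrist force passes 120 N, or if a joint passes its speed limit or range.

## Working session

There is one attempt and no reset: what is moved stays moved. The work goes in short steps, Python scripts to look and compute and a shell command to move; the robot and the scene stay as the last step left them, time stands still between calls to the robot, and variables do not carry over. Pictures are saved under pics/ and viewed, at most 10 in all, crops included, and the job is handed in when it is done.

```bash
ls; mkdir -p pics; python3 - <<'E'
from rig import ctrl
import cv2,numpy as np
s=ctrl.get_state();print(s['t'],s['eef_pos'],s['eef_rot'],s['grip_width'])
ims=[]
for c in ['side','top']:
    d=ctrl.read_camera(c);ims.append(d['color'])
    np.savez(c+'.npz',**{k:np.array(v) for k,v in d.items()})
    print(c,np.array(d['mtx']).round(1).tolist(),d['k1'],np.array(d['R']).round(3).tolist(),np.array(d['t']).round(1).tolist())
    for n in ['bin','bolt_knob','keeper','handle_near','handle','hood_edge','short_grip','grip_block','tape_roll']:
        print(n,[(np.round(r['extent']).tolist(),round(r['p'],2)) for r in ctrl.look_for(c,n)[:2]])
for c,i in zip(['side','top'],ims): cv2.imwrite(f'pics/{c}0.png',cv2.resize(i[...,::-1],(800,600),interpolation=cv2.INTER_CUBIC))
E
```

```text
pics
0.0 [249.39795006 626.60342585 230.24975515] [-1.52953750e-04  1.88268458e-01  9.82117117e-01 -9.65383846e-04] 85.76180786513928
side [[401.7, 0.0, 277.4], [0.0, 401.7, 202.1], [0.0, 0.0, 1.0]] -0.06549124073355174 [[0.992, -0.123, 0.022], [-0.054, -0.579, -0.813], [0.113, 0.806, -0.581]] [-540.8, 93.4, 1050.8]
bin []
bolt_knob [([273.0, 231.0, 290.0, 257.0], 0.47), ([280.0, 192.0, 335.0, 234.0], 0.22)]
keeper [([250.0, 143.0, 387.0, 276.0], 0.8), ([311.0, 176.0, 331.0, 196.0], 0.15)]
handle_near [([280.0, 187.0, 335.0, 235.0], 0.71)]
handle [([275.0, 188.0, 338.0, 239.0], 0.72)]
hood_edge [([250.0, 146.0, 389.0, 279.0], 0.9), ([279.0, 188.0, 335.0, 239.0], 0.32)]
short_grip [([273.0, 229.0, 291.0, 258.0], 0.18)]
grip_block [([188.0, 179.0, 235.0, 193.0], 0.75)]
tape_roll [([287.0, 151.0, 309.0, 167.0], 0.65), ([251.0, 148.0, 390.0, 278.0], 0.5)]
top [[379.6, 0.0, 287.2], [0.0, 379.6, 210.2], [0.0, 0.0, 1.0]] -0.08811414057181201 [[0.028, -1.0, 0.006], [-0.996, -0.029, -0.089], [0.09, -0.004, -0.996]] [12.7, 531.7, 1117.9]
bin []
bolt_knob [([311.0, 203.0, 351.0, 219.0], 0.46)]
keeper [([219.0, 112.0, 364.0, 235.0], 0.74)]
handle_near [([284.0, 160.0, 338.0, 187.0], 0.7)]
handle [([282.0, 158.0, 341.0, 185.0], 0.9)]
hood_edge [([220.0, 112.0, 358.0, 233.0], 0.62)]
short_grip []
grip_block [([214.0, 243.0, 230.0, 288.0], 0.71)]
tape_roll [([231.0, 160.0, 254.0, 187.0], 0.67)]
```

View pics/side0.png

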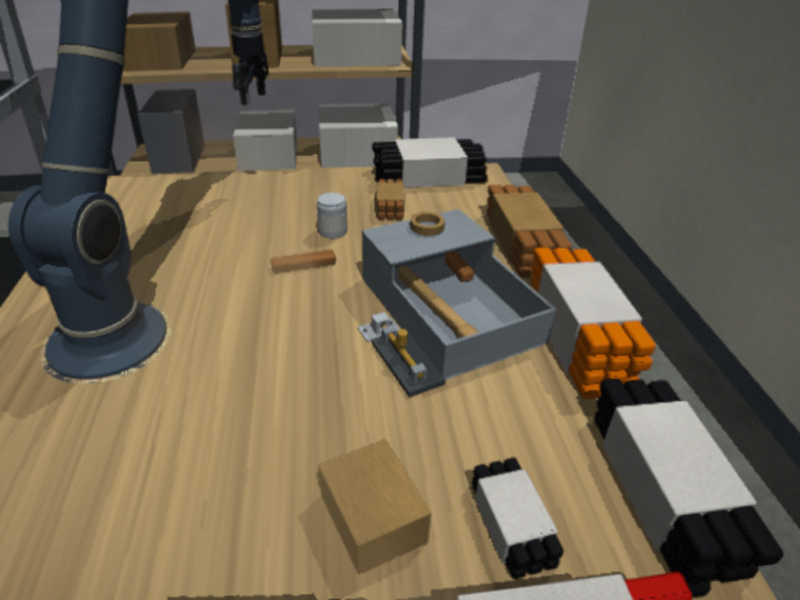

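View pics/top0.png

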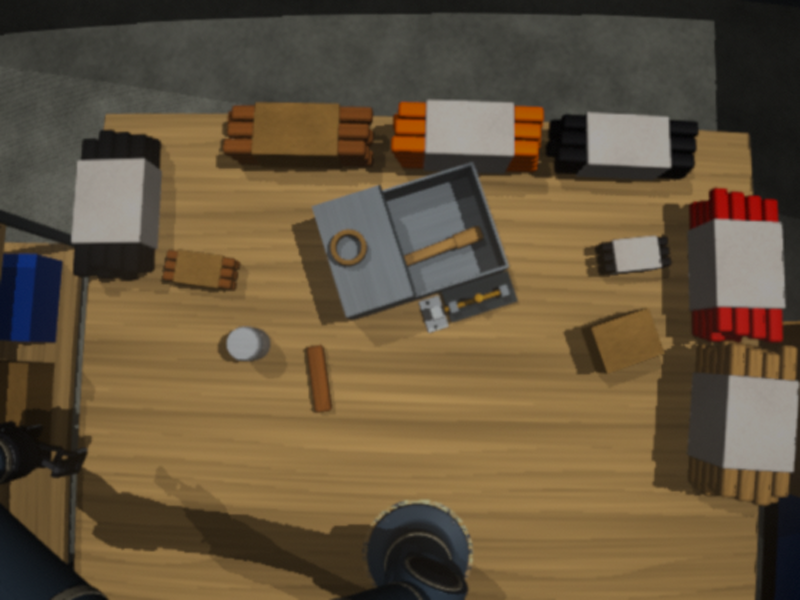

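The side view shows the bin with the knob at about (402,338), the keeper at (382,322) and the handle's near end at (468,330). In the top view the knob is at (479,297), the keeper at (433,312) and the handle runs from (477,238) to (407,258), with the hood on the left.

```bash
cat > h.py <<'E'
import numpy as np,cv2
from scipy.optimize import least_squares
from scipy.spatial.transform import Rotation as Rn
def proj(d,X):
    X=np.atleast_2d(X)@np.array(d['R']).T+np.array(d['t']); s=X[:,:2]/X[:,2:]
    s=s*(1+d['k1']*(s**2).sum(1,keepdims=True)); K=np.array(d['mtx']); return s*[K[0,0],K[1,1]]+K[:2,2]
def ray(d,uv):
    K=np.array(d['mtx']); p=(np.array(uv,float)-K[:2,2])/[K[0,0],K[1,1]]; s=p.copy()
    for _ in range(20): s=p/(1+d['k1']*(s@s))
    R=np.array(d['R']); return -R.T@np.array(d['t']), R.T@np.array([*s,1])
def onz(d,uv,z):
    o,r=ray(d,uv); return o+r*(z-o[2])/r[2]
def big(p): return 0.7*(np.array(p,float)+.5)-.5
def b2w(p,X):
    return np.atleast_2d(X)@Rn.from_euler('z',p[2]).as_matrix().T+[p[0],p[1],0]
def w2b(p,X): return (np.atleast_2d(X)-[p[0],p[1],0])@Rn.from_euler('z',p[2]).as_matrix()
def rot(s): q=s['eef_rot']; return Rn.from_quat([q[1],q[2],q[3],q[0]])
def move(s,tcp,zdir,ydir):
    "shift (tool axes) and rotvec to reach tcp with tool z, y dirs (either sign of y)"
    R0=rot(s); z=np.array(zdir,float);z/=np.linalg.norm(z); best=None
    for sg in (1,-1):
        y=sg*np.array(ydir,float); y-=z*(y@z); y/=np.linalg.norm(y)
        R=Rn.from_matrix(np.column_stack([np.cross(y,z),y,z])); rv=(R0.inv()*R).as_rotvec()
        if best is None or np.linalg.norm(rv)<np.linalg.norm(best): best=rv
    return R0.inv().apply(np.array(tcp)-s['eef_pos']).round(1),best.round(3)
E
python3 - <<'E'
from h import *
S=dict(np.load('side.npz'));T=dict(np.load('top.npz'))
P=[(115,170,119),(-115,170,119),(115,30,121),(-115,30,121),(115,-170,81),(-115,-170,81),(-155,-5,35)]
t=[(314,206),(350,317),(381,187),(414,296),(474,165),(509,264),(433,312)]
s=[(459,212),(362,231),(493,239),(397,264),(553,310),(443,348),(382,322)]
f=lambda p:np.r_[(proj(T,b2w(p,P))-big(t)).ravel(),(proj(S,b2w(p,P))-big(s)).ravel()]
r=least_squares(f,[700,0,.28],loss='soft_l1',x_scale=[100,100,.1]);p=r.x
print(p,f(p).round(1).reshape(-1,2).tolist())
np.save('bin.npy',p)
for d,k,n,e in((T,(479,297),(477,238),(407,258)),(S,(403,333),(468,330),(405,270))):
    print('knob',w2b(p,onz(d,big(k),62)).round(1),'near',w2b(p,onz(d,big(n),30)).round(1),'entry',w2b(p,onz(d,big(e),32)).round(1))
for b in(0,.04): print(b2w(p,(-155,-100+b*1000,53)))
E
```

```text
[6.51729965e+02 2.73484901e+01 3.34502761e-01] [[-0.8, -0.3], [-2.3, -0.1], [-0.2, -1.9], [1.4, -0.7], [0.3, -2.0], [0.8, 2.4], [3.0, 0.2], [-0.8, -1.7], [-1.2, 0.1], [1.0, -0.1], [-4.6, 0.6], [1.3, 0.4], [0.2, -0.9], [-2.5, -2.9]]
knob [[-152.1  -94.    62. ]] near [[ -29.7 -134.3   30. ]] entry [[-26.5  20.4  32. ]]
knob [[-148.4  -91.4   62. ]] near [[ -18.3 -100.1   30. ]] entry [[-35.2 121.6  32. ]]
[[ 538.15099903 -117.99530426   53.        ]]
[[525.01901777 -80.21235747  53.        ]]
```

```bash
python3 - <<'E'
from h import *
from rig import ctrl
s=ctrl.get_state();p=np.load('bin.npy');R=Rn.from_euler('z',p[2])
print(rot(s).as_matrix().round(2).tolist())
print(move(s,b2w(p,(-150,-92,180))[0],(0,0,-1),R.apply([0,1,0])))
E
```

```text
[[-0.93, 0.37, -0.0], [0.37, 0.93, 0.0], [0.0, 0.0, -1.0]]
(array([-542.2, -576.3,   51.3]), array([ 0.   , -0.   , -0.713]))
```

```bash
A='[]'; for i in 1 2 3; do python3 -m inch '[[-28,-30,2,0,0,0,100],[-56,-60,5,0,0,0,100],[-84,-90,8,0,0,0,100],[-112,-119,10,0,0,0,100],[-139,-148,13,0,0,0,100]]'; done
python3 -m inch '[[-28,-30,2,0,0,0,100],[-56,-60,5,0,0,-0.12,100],[-84,-90,8,0,0,-0.24,100],[-112,-119,10,0,0,-0.36,100],[-125,-132,12,0,0,-0.48,100]]'
python3 -m inch '[[0,0,0,0,0,-0.12,100],[0,0,0,0,0,-0.23,100],[0,0,0,0,0,-0.23,100]]'
python3 - <<'E'
from h import *
from rig import ctrl
s=ctrl.get_state();p=np.load('bin.npy');R=Rn.from_euler('z',p[2])
d=ctrl.read_camera('wrist');cv2.imwrite('pics/w1.png',d['color'][...,::-1]);np.savez('w.npz',**d)
for n in ['bolt_knob','handle_near','keeper']:print(n,[(np.round(r['extent']).tolist(),round(r['p'],2)) for r in ctrl.look_for('wrist',n)[:2]])
print(s['t'],s['eef_pos'],move(s,b2w(p,(-150,-92,180))[0],(0,0,-1),R.apply([0,1,0])))
pts=[(-155,-100,66),(-155,-60,66),(-155,-5,35),(-115,-170,81),(115,-170,81),(-115,30,121),(-155,-42,34)]
print(proj(d,b2w(p,pts)).round(0).tolist())
E
```

```text
t: 1.42
eef_pos: [324.7, 436.4, 218.5]
eef_rot: [0.0, 0.188, 0.982, 0.0]
contact_force: [0.3, 0.7, 0.4]
grip_width: 85.9
finger_force: 0.0
t: 1.83
eef_pos: [399.1, 247.5, 205.7]
eef_rot: [0.0, 0.188, 0.982, 0.001]
contact_force: [1.1, 0.1, 0.5]
grip_width: 85.4
finger_force: 0.0
t: 2.25
eef_pos: [473.5, 58.5, 192.8]
eef_rot: [0.001, 0.188, 0.982, 0.0]
contact_force: [0.6, 1.0, -0.4]
grip_width: 85.2
finger_force: 0.0
t: 2.67
eef_pos: [540.9, -111.1, 180.5]
eef_rot: [0.001, -0.038, 0.999, -0.0]
contact_force: [0.7, 0.2, 0.2]
grip_width: 85.6
finger_force: 0.0
t: 2.92
eef_pos: [540.3, -109.2, 180.2]
eef_rot: [0.0, -0.15, 0.989, 0.0]
contact_force: [-0.5, -0.1, 0.9]
grip_width: 85.6
finger_force: 0.0
bolt_knob [([216.0, 175.0, 355.0, 215.0], 0.73)]
handle_near [([224.0, 283.0, 460.0, 332.0], 0.86), ([0.0, 5.0, 26.0, 40.0], 0.54)]
keeper [([178.0, 138.0, 560.0, 420.0], 0.85)]
2.9167 [ 540.2587101  -109.23565311  180.20854763] (array([-0.1,  0.4,  0.2]), array([ 0.   ,  0.   , -0.033]))
[[263.0, 198.0], [315.0, 197.0], [375.0, 184.0], [174.0, 256.0], [203.0, 468.0], [461.0, 275.0], [331.0, 185.0]]
```

View pics/w1.png

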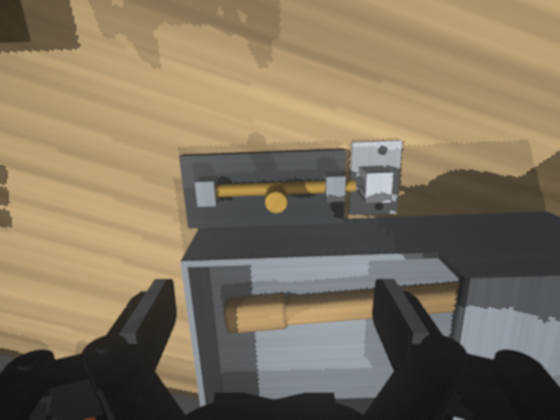

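Wrist view: knob top at (277,201), keeper at (377,183), straps at (205,193) and (336,184), lip corner at (184,260), handle from (231,314) to (456,296). The bolt is not home.

```bash
python3 - <<'E'
from h import *
from rig import ctrl
W=dict(np.load('w.npz'));s=ctrl.get_state();p=np.load('bin.npy')
P=[(-115,-170,81),(-115,30,121),(-155,-5,35),(-155,-42,34),(-155,-155,34),(-185,-180,12),(-185,-30,12)]
u=[(184,261),(463,275),(377,183),(336,184),(205,193),(181,153),(345,148)]
f=lambda p:(proj(W,b2w(p,P))-u).ravel()
p2=least_squares(f,p,loss='soft_l1',x_scale=[100,100,.1]).x
print(p2,f(p2).round(1).reshape(-1,2).tolist()); p=p2; np.save('bin.npy',p)
k=onz(W,(277,201),66)[0:3]; print('knob',w2b(p,k))
n=onz(W,(231,315),32);e=onz(W,(450,297),32);n2=onz(W,(285,311),32)
print('handle',w2b(p,[n,n2,e]).round(1),n)
kb=w2b(p,k)[0]; R=Rn.from_euler('z',p[2])
print(move(s,b2w(p,(-155,kb[1],43))[0],(0,0,-1),R.apply([0,1,0])), R.inv().apply(rot(s).as_matrix()[:,1]))
E
```

```text
[6.49831062e+02 3.34115452e+01 3.52410955e-01] [[-3.9, -1.0], [4.9, -0.2], [2.2, 1.5], [-0.4, 2.3], [-0.1, -0.3], [-3.1, 2.1], [0.2, -1.3]]
knob [[-154.42831981  -92.76400141   66.        ]]
handle [[ -27.8 -144.1   32. ]
 [ -29.8  -90.5   32. ]
 [ -38.1   69.3   32. ]] [ 673.44484263 -111.40611091   32.        ]
(array([  3.4,   1.8, 137.4]), array([ 0.   ,  0.   , -0.052])) [5.23688255e-02 9.98627804e-01 1.26890159e-04]
```

```bash
python3 -m inch '[[3,2,40,0,0,-0.05,100],[3,2,80,0,0,-0.05,100],[3,2,115,0,0,-0.05,100],[3,2,137,0,0,-0.05,100],[3,2,137,0,0,-0.05,100]]' | tail -6
python3 -m inch '[[0,0,0,0,0,0,0],[0,0,0,0,0,0,0],[0,0,0,0,0,0,0],[0,0,0,0,0,0,0],[0,0,0,0,0,0,0]]' 50
python3 -m inch '[[0,0,0,0,0,0,0],[0,0,0,0,0,0,0],[0,0,0,0,0,0,0],[0,0,0,0,0,0,0],[0,0,0,0,0,0,0]]' 50
python3 - <<'E'
from h import *
from rig import ctrl
s=ctrl.get_state();p=np.load('bin.npy');print(w2b(p,s['eef_pos']),Rn.from_euler('z',p[2]).inv().apply(rot(s).as_matrix()[:,1]))
E
```

```text
t: 3.53
eef_pos: [533.1, -106.1, 39.0]
eef_rot: [-0.004, -0.175, 0.985, 0.001]
contact_force: [-0.6, -0.1, -0.0]
grip_width: 85.6
finger_force: 0.0
t: 3.95
eef_pos: [537.7, -107.5, 44.7]
eef_rot: [0.001, -0.175, 0.985, -0.0]
contact_force: [0.2, -0.4, 0.8]
grip_width: 25.8
finger_force: 0.0
t: 4.37
eef_pos: [537.6, -107.6, 44.7]
eef_rot: [0.001, -0.175, 0.985, -0.0]
contact_force: [-0.9, 0.7, 6.5]
grip_width: 16.1
finger_force: 48.6
[[-154.03885552  -93.56879017   44.65285442]] [ 1.45268258e-03  9.99998663e-01 -7.51144520e-04]
```

```bash
python3 -m inch '[[0,8,0,0,0,0,0],[0,16,0,0,0,0,0],[0,24,0,0,0,0,0],[0,29,0,0,0,0,0],[0,29,0,0,0,0,0]]'
python3 -m inch '[[0,2,0,0,0,0,0],[0,4,0,0,0,0,0],[0,4,0,0,0,0,0]]'
python3 -m inch '[[0,1,0,0,0,0,0],[0,2,0,0,0,0,0],[0,2,0,0,0,0,0]]'
python3 -m inch '[[0,1,0,0,0,0,0],[0,2,0,0,0,0,0],[0,2,0,0,0,0,0]]'
```

```text
t: 4.78
eef_pos: [527.4, -79.0, 44.6]
eef_rot: [0.001, -0.175, 0.985, -0.0]
contact_force: [-0.8, 0.0, 8.4]
grip_width: 16.3
finger_force: 49.8
t: 5.03
eef_pos: [526.7, -76.8, 44.6]
eef_rot: [0.002, -0.175, 0.985, -0.001]
contact_force: [0.7, -2.5, 6.4]
grip_width: 15.6
finger_force: 49.6
t: 5.28
eef_pos: [526.6, -76.7, 44.7]
eef_rot: [0.002, -0.174, 0.985, -0.002]
contact_force: [1.6, -6.3, 4.6]
grip_width: 16.1
finger_force: 49.4
t: 5.53
eef_pos: [526.6, -76.6, 44.7]
eef_rot: [0.003, -0.174, 0.985, -0.003]
contact_force: [5.3, -10.3, 2.1]
grip_width: 16.1
finger_force: 49.3
```

Bolt has stopped after 33 mm with rising reaction: it is home. Releasing upward and moving over the handle.

```bash
python3 -m inch '[[0,0,0,0,0,0,100],[0,0,0,0,0,0,100],[0,0,0,0,0,0,100],[0,0,0,0,0,0,100],[0,0,0,0,0,0,100]]' | sed -n '1p;4,5p'
python3 -m inch '[[0,0,0,0,0,0,100],[0,0,-35,0,0,0,100],[0,0,-75,0,0,0,100],[0,0,-115,0,0,0,100],[0,0,-150,0,0,0,100]]' | sed -n '1,2p'
python3 -m inch '[[0,0,0,0,0,0,100],[0,0,0,0,0,0,100]]' | sed -n '1,2p'
python3 - <<'E'
from h import *
from rig import ctrl
s=ctrl.get_state();p=np.load('bin.npy')
W=ctrl.read_camera('wrist');np.savez('w2.npz',**W)
cv2.imwrite('pics/w2.png',W['color'][...,::-1])
a=p[2]+.045;R=Rn.from_euler('z',a)
print(proj(W,b2w(p,[(-155,-60,66),(-155,-5,35)])).round(),move(s,b2w(p,(-31,-64,150))[0],(0,0,-1),R.apply([1,0,0])))
E
```

```text
t: 5.95
contact_force: [0.2, -0.2, -0.2]
grip_width: 75.2
t: 6.37
eef_pos: [524.0, -72.6, 195.5]
t: 6.53
eef_pos: [525.3, -72.6, 195.5]
[[269. 196.]
 [330. 186.]] (array([-122.3,   -7.4,   46.1]), array([0.003, 0.005, 1.525]))
```

View pics/w2.png

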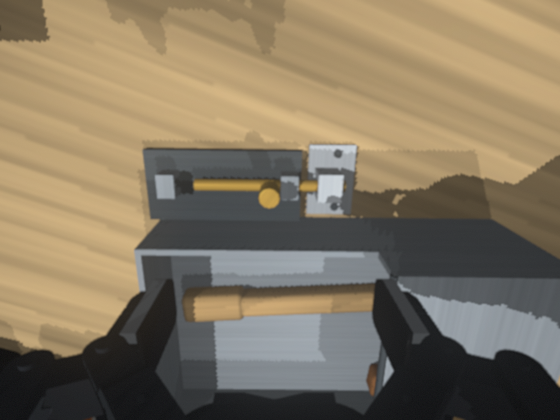

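Knob is at (269,196), as predicted for fully home, with the rod into the keeper at (330,186). The handle runs from (186,304) via its step at (242,302) to (374,298).

```bash
python3 - <<'E'
from h import *
from rig import ctrl
s=ctrl.get_state();p=np.load('bin.npy');W=dict(np.load('w2.npz'))
w=np.array([onz(W,u,32) for u in((187,304),(242,303),(372,298))]);print(w2b(p,w).round(1))
d=w[2]-w[0];a=np.arctan2(-d[0],d[1]);L=np.hypot(*d[:2]);u=d/L;print('yaw rel bin',a-p[2])
g=w[1]+u*17; g[2]=150; np.savez('g.npz',g=g,u=u)
print(g,move(s,g,(0,0,-1),[u[1],-u[0],0]),s['q'].round(2))
E
```

```text
[[ -28.  -145.7   32. ]
 [ -29.2  -88.9   32. ]
 [ -35.5   44.3   32. ]]
yaw rel bin 0.03925340202250327
[646.64081585 -44.42292957 150.        ] (array([-124.8,  -16. ,   43.7]), array([1.000e-03, 1.000e-03, 1.531e+00])) [-0.13  0.27  0.22  1.93 -0.07  0.94  2.05]
```

```bash
python3 -m inch '[[-32,-4,11,0,0,0.12,100],[-64,-8,22,0,0,0.24,100],[-96,-12,33,0,0,0.36,100],[-125,-16,44,0,0,0.48,100],[-125,-16,44,0,0,0.6,100]]'|sed -n 2p
python3 -m inch '[[0,0,0,0,0,0.12,100],[0,0,0,0,0,0.24,100],[0,0,0,0,0,0.36,100],[0,0,0,0,0,0.48,100],[0,0,0,0,0,0.6,100]]'|sed -n 2p
python3 -m inch '[[0,0,0,0,0,0.12,100],[0,0,0,0,0,0.24,100],[0,0,0,0,0,0.33,100],[0,0,0,0,0,0.33,100],[0,0,0,0,0,0.33,100]]'|sed -n 2p
python3 - <<'E'
from h import *
from rig import ctrl
s=ctrl.get_state();p=np.load('bin.npy');f=np.load('g.npz');g,u=f['g'],f['u']
W=ctrl.read_camera('wrist');np.savez('w3.npz',**W)
cv2.imwrite('pics/w3.png',W['color'][...,::-1])
print(s['t'],s['eef_pos'],move(s,[g[0],g[1],4],(0,0,-1),[u[1],-u[0],0]),s['q'].round(2))
g[2]=32;print(proj(W,[g,g-u*80,g+u*60]).round(),w2b(p,g))
E
```

```text
eef_pos: [649.0, -41.5, 143.6]
eef_pos: [645.3, -44.5, 146.6]
eef_pos: [645.7, -44.4, 147.3]
7.8333 [645.73996991 -44.40946562 147.2854526 ] (array([ -0.5,   1.3, 143.3]), array([-0.004, -0.001,  0.003])) [-0.39  0.55  0.56  1.71 -0.34  0.98  0.69]
[[275. 205.]
 [274. 294.]
 [275. 127.]] [[-29.85965524 -71.94987229  32.        ]]
```

View pics/w3.png

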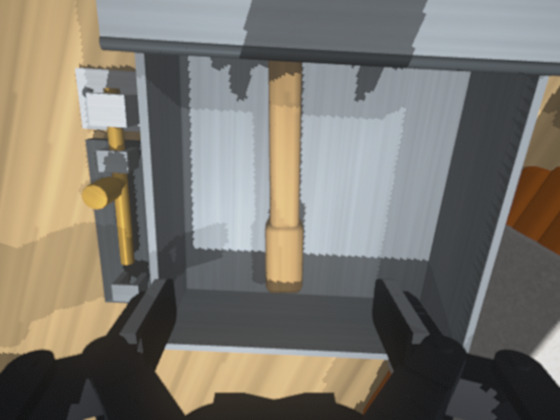

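Handle axis is at u≈285 (step at (285,226), hood end (286,72)), about 9 px right of the finger midline (275); the bolt is still home. Correcting.

```bash
python3 - <<'E'
from h import *
from rig import ctrl
s=ctrl.get_state();p=np.load('bin.npy');W=dict(np.load('w3.npz'))
w=np.array([onz(W,u,32) for u in((284,280),(285,226),(286,72))]);print(w2b(p,w).round(1))
d=w[2]-w[0];u=d/np.linalg.norm(d)
print('yaw',np.arctan2(-d[0],d[1])-p[2]);g=w[1]+u*17;print(g,'lip/knob',w2b(p,[onz(W,(95,197),66),onz(W,(105,110),35)]).round(1))
np.savez('g.npz',g=g,u=u)
print(move(s,[g[0],g[1],4],(0,0,-1),[u[1],-u[0],0]))
E
```

```text
[[ -19.2 -138.    32. ]
 [ -21.   -88.9   32. ]
 [ -26.4   25.4   32. ]]
yaw 0.04393439200823529
[654.28189315 -41.55951912  32.        ] lip/knob [[-151.6  -60.1   66. ]
 [-152.8   -5.4   35. ]]
(array([ -0.6,   9.2, 143.7]), array([-0.003, -0.001, -0.002]))
```

```bash
python3 -m inch '[[0,8,30,0,0,0,100],[0,8,65,0,0,0,100],[0,8,95,0,0,0,100],[0,8,115,0,0,0,100],[0,8,128,0,0,0,100]]'|sed -n '2p;4,5p'
python3 -m inch '[[0,0,5,0,0,0,100],[0,0,8,0,0,0,100],[0,0,8,0,0,0,60],[0,0,8,0,0,0,30],[0,0,8,0,0,0,20]]' 40|sed -n '2p;4,6p'
python3 -m inch '[[0,0,0,0,0,0,0],[0,0,0,0,0,0,0],[0,0,0,0,0,0,0],[0,0,0,0,0,0,0],[0,0,0,0,0,0,0]]' 40|sed -n '2p;4,6p'
python3 -m inch '[[0,0,0,0,0,0,0],[0,0,0,0,0,0,0],[0,0,0,0,0,0,0],[0,0,0,0,0,0,0]]' 110
python3 - <<'E'
from h import *
from rig import ctrl
s=ctrl.get_state();p=np.load('bin.npy');R=Rn.from_euler('z',p[2])
print(w2b(p,s['eef_pos']),R.inv().as_matrix()@rot(s).as_matrix())
E
```

```text
eef_pos: [652.2, -41.3, 17.9]
contact_force: [-0.0, 0.3, -0.3]
grip_width: 85.3
eef_pos: [655.3, -41.7, 14.8]
contact_force: [-0.1, 0.7, -0.5]
grip_width: 51.3
finger_force: 0.0
eef_pos: [654.9, -41.7, 14.3]
contact_force: [-0.6, 0.4, 5.7]
grip_width: 23.2
finger_force: 40.9
t: 9.47
eef_pos: [655.2, -41.7, 14.6]
eef_rot: [0.001, 0.556, 0.831, 0.001]
contact_force: [-0.6, 0.3, 6.2]
grip_width: 21.3
finger_force: 110.2
[[-20.86537301 -72.36689465  14.57801461]] [[-3.95529889e-02  9.99215395e-01  2.03846693e-03]
 [ 9.99217294e-01  3.95541244e-02 -5.19738006e-04]
 [-5.99959991e-04  2.01631422e-03 -9.99997787e-01]]
```

```bash
python3 -m inch '[[0,0,-4,0,0,0,0],[0,0,-18,0,-0.06,0,0],[0,0,-31,0,-0.12,0,0],[0,0,-44,0,-0.18,0,0],[0,0,-56,0,-0.24,0,0]]'|sed -n '2,6p'
python3 - <<'E'
from h import *
from rig import ctrl
s=ctrl.get_state();p=np.load('bin.npy');R=Rn.from_euler('z',p[2])
print(w2b(p,s['eef_pos']),R.inv().as_matrix()@rot(s).as_matrix()[:,0])
W=ctrl.read_camera('side')['color'][120:300,200:440,::-1]
cv2.imwrite('pics/s4.png',cv2.resize(W,None,fx=3,fy=3))
E
```

```text
eef_pos: [653.8, -41.7, 69.7]
eef_rot: [0.1, 0.552, 0.825, -0.067]
contact_force: [-0.8, 0.4, -2.7]
grip_width: 21.6
finger_force: 108.9
[[-22.17251806 -71.8659481   69.7192528 ]] [-0.03784369  0.97011225 -0.23968745]
```

View pics/s4.png

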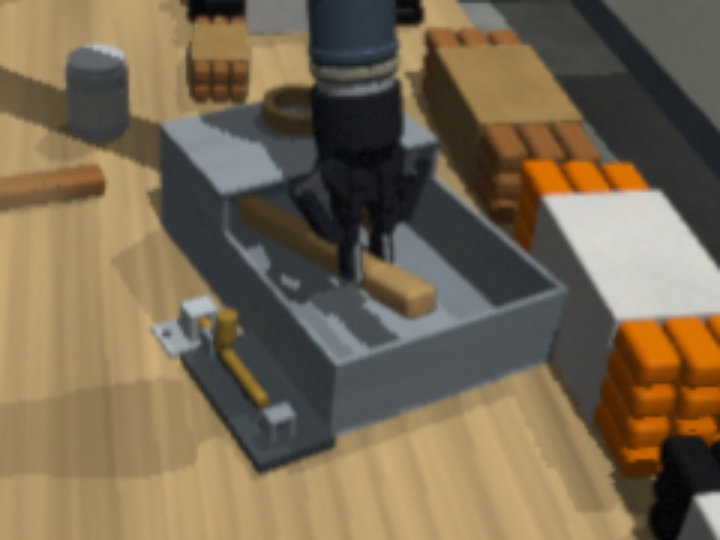

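The handle is held and its near end at (420,300) is rising; the bolt is untouched. Tilting further to 25°, then drawing along the handle's own axis.

```bash
python3 -m inch '[[-3,0,-12,0,-0.06,0,0],[-6,0,-24,0,-0.12,0,0],[-9,0,-35,0,-0.18,0,0],[-10,0,-39,0,-0.2,0,0],[-10,0,-39,0,-0.2,0,0]]'|sed -n '2p;4,6p'
python3 -m inch '[[-20,0,0,0,0,0,0],[-45,0,0,0,0,0,0],[-70,0,0,0,0,0,0],[-90,0,0,0,0,0,0],[-90,0,0,0,0,0,0]]'|sed -n '2p;4,6p'
python3 - <<'E'
from h import *
from rig import ctrl
s=ctrl.get_state();p=np.load('bin.npy');R=Rn.from_euler('z',p[2])
t=w2b(p,s['eef_pos'])[0];x=R.inv().as_matrix()@rot(s).as_matrix()[:,0]
print(t,x,'far',t+208*x,s['q'].round(2))
W=ctrl.read_camera('side')['color'][120:300,200:440,::-1]
cv2.imwrite('pics/s5.png',cv2.resize(W,None,fx=3,fy=3))
E
```

```text
eef_pos: [654.2, -40.0, 108.8]
contact_force: [-0.7, 0.3, -2.6]
grip_width: 21.3
finger_force: 108.9
eef_pos: [686.1, -124.6, 150.5]
contact_force: [0.5, -1.4, -0.7]
grip_width: 21.2
finger_force: 108.9
[ -20.53317221 -160.77292322  150.52180895] [-0.02738651  0.90316839 -0.428412  ] far [-26.22956628  27.08610145  61.41211281] [-0.64  0.65  0.85  1.77 -0.12  0.7   0.52]
```

View pics/s5.png

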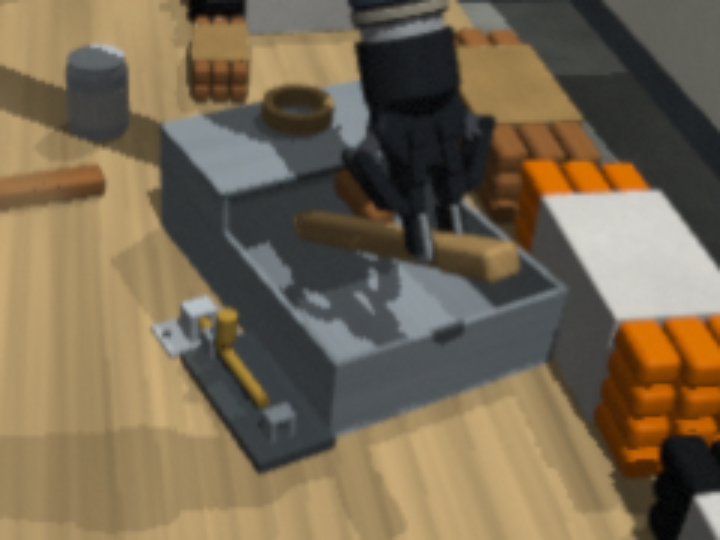

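Far end, at (300,225), has come almost out from under the hood edge. Drawing 45 mm more, then lifting straight up.

```bash
python3 -m inch '[[-15,0,0,0,0,0,0],[-32,0,0,0,0,0,0],[-45,0,0,0,0,0,0],[-45,0,0,0,0,0,0]]'|sed -n '2p;4,6p'
python3 -m inch '[[-10,0,-20,0,0,0,0],[-23,0,-48,0,0,0,0],[-38,0,-80,0,0,0,0],[-52,0,-110,0,0,0,0],[-64,0,-135,0,0,0,0]]'|sed -n '2p;4,6p'
python3 -m inch '[[-8,0,-18,0,0,0,0],[-13,0,-27,0,0,0,0],[-13,0,-27,0,0,0,0],[-13,0,-27,0,0,0,0],[-13,0,-27,0,0,0,0]]'
python3 - <<'E'
from h import *
from rig import ctrl
s=ctrl.get_state();p=np.load('bin.npy');R=Rn.from_euler('z',p[2])
t=w2b(p,s['eef_pos'])[0];x=R.inv().as_matrix()@rot(s).as_matrix()[:,0]
print(t,x,'far',t+208*x,s['q'].round(2))
S=ctrl.read_camera('side');T=ctrl.read_camera('top')
for n,d in(('S',S),('T',T)): print(n,'pred far,near',proj(d,b2w(p,[t+208*x,t-82*x])).round())
cv2.imwrite('pics/e.png',np.hstack([cv2.resize(S['color'][100:300,200:400,::-1],(400,400)),cv2.resize(T['color'][80:280,200:400,::-1],(400,400))]))
E
```

```text
eef_pos: [701.2, -158.4, 168.2]
contact_force: [0.6, -0.8, -1.2]
grip_width: 21.6
finger_force: 108.9
eef_pos: [701.1, -154.3, 317.8]
contact_force: [0.6, -1.1, -2.1]
grip_width: 21.5
finger_force: 108.8
t: 11.98
eef_pos: [700.4, -154.6, 343.7]
eef_rot: [0.18, 0.542, 0.812, -0.122]
contact_force: [-0.5, 0.2, -1.1]
grip_width: 21.1
finger_force: 108.9
[ -17.41443315 -193.9497511   343.73945267] [-0.03734465  0.90506199 -0.42363685] far [-25.18211988  -5.6968582  255.62298793] [-0.62  0.49  0.93  1.52 -0.03  1.06  0.6 ]
S pred far,near [[312. 137.]
 [396. 134.]]
T pred far,near [[292. 162.]
 [407. 108.]]
```

View pics/e.png

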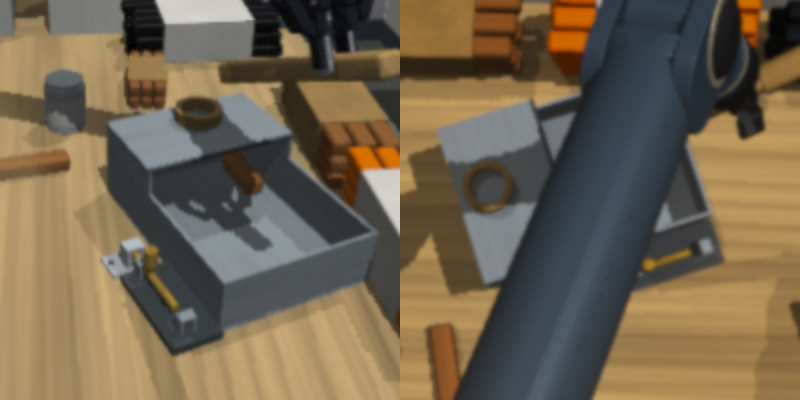

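The handle's far end is at side pixel (311,135), matching the prediction (about 255 mm high). The knob is against the keeper-side strap, and the other stock is undisturbed.

```bash
python3 -c "
from rig import ctrl
print(ctrl.job_done())"
```

```text
the job is handed in; nothing more can be done
None
```

The job is handed in at about 12 s: I slid the bolt fully home, then drew the handle out slantwise. It is held still with its lowest point about 120 mm above the hood, and the other stock looks undisturbed in the pictures.

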